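Back off the left-hand lap nut and take out its keeper plate

ROBOT

A 6-joint arm with a two-finger parallel gripper is mounted at the origin on the work surface. World frame = base frame: x ahead of the robot, y to its left, z up, the work surface at z = 0. Lengths are in m, angles in degrees, forces in N, time in s.
With the tool pointing down it reaches from about 0.3 to 0.85 m from the base axis. Payload 4.2 kg.
Tool frame: the origin (TCP) lies on the centre line of the jaws, within the pads' length; the fingertips stand 19 mm ahead of it and the grasp point (between the pads) is the TCP (bot.tcp_to_tips is the distance from the TCP to the fingertips, in m); z points along the fingers, y is the line along which they close (so a half turn about z gives the same grasp; the last joint's range is limited). The gripper opens to 91 mm and grips with 3 to 60 N. Pads are 32 mm wide; open, the fingers measure 118 mm over their backs; the gripper's body (76 mm by 178 mm) begins 60 mm behind the grasp point.
Start: joints at [-68.468, 18.312, 89.639, -0, 72.044, -1.146], TCP at [0.222, -0.531, 0.211] pointing down, gripper open.
Joint ranges: [-177.97, 177.97], [-48.28, 115.42], [12.27, 149.76], [-77.06, 257.06], [2.81, 150.46], [-146.56, 146.56]. Speed limits (degrees/s): [147.25, 147.25, 180, 180, 180, 180].

INTERFACE

Orientations are given as a 3x3 rotation matrix whose columns are the frame's x, y, z axes.
In Python, from cell import bot gives the robot as it stands. The module is installed in compiled form; this text tells all that it offers.
- The arm moves only by the tool arm_command, never from a script. Its argument "plan" is a list of rows, each a list of 7 numbers: the shift along the tool's x, y, z in mm, then the turn, a rotation vector about the tool's x, y, z in rad, then the opening, from -1 (shut) to 1 (fully open). In form: [[dx, dy, dz, wx, wy, wz, fingers], ...]. A call has 1 to 5 rows; each row is the pose to reach, as a shift and turn from the pose commanded when the call began, along the tool's axes at that moment; what a row does not reach only later rows make up. A row lasts 1/12 s, in which the tool goes at most 41.7 mm and 7.16 degrees, less where a joint would pass 70% of its speed; a pose out of reach is approached as far as the arm can. A call with a gripper value outside its range is refused whole. The fingers move at their own pace and stop on an object; the grip force is fixed at half the most. Time passes only in rows, so rows that repeat a pose let the fingers close. It gives the time, the measured TCP pose, the force, the opening and the grip force at its end, in the units of the state.
- bot.observe(): the state, without advancing time (a new reading comes with each control period).
- bot.get_image(name): name is "scene" or "top" or "wrist"; returns a dict with "color" (384x512x3 uint8, red, green, blue), "depth" (384x512 float32, m along the optical axis (not along the pixel's ray), 0 where there is no reading), "vfov" (degrees; the focal length in pixels is half the picture's height over the tangent of half this angle, whatever the lens; pixels are square), "cx", "cy" (the principal point, pixels), "R" (3x3) and "t" (3): a world point X has camera coordinates R X + t; the wrist camera has in their place "mount" (4x4, takes a point from camera to tool coordinates, whose origin is the TCP and whose axes are the flange's). Camera axes: x right, y down, z forward; pixel columns grow to the right and rows downward; lengths in m; the calibration is good to about 2 mm. The wrist camera is an equidistant fisheye: a pixel r from the principal point sees the ray r / f radians off the axis. A picture is of the moment at which its call begins: read the wrist's pose just before it.
- bot.job_done(): hands the job in; it is judged then, once.
The state is a dict: "t": time; "joint_positions": joint angles; "joint_vel": joint speeds; "joint_torque": joint torques, N m; "position": TCP position; "ee_rot": TCP orientation; "ft_force": force on the tool from outside, world axes, zero at the start; "moment": the same for the moment, N m; "grip_width": finger opening in m; "gripper_force": force on a finger pad.
Only numpy, scipy, OpenCV 4.12 (cv2) and the standard library are available. Lean on these libraries where they do the work, as an engineer would, in place of code of your own. Each camera call takes 0.05 s, during which the arm holds its last target. There are 200 camera calls.

TASK

Free the lapping plate of the small polishing machine: its lever nut has a left-hand thread, so push the lever round clockwise (seen from above) with closed fingers rather than gripping it, gently and feeling that it gives, until it comes up against its stop and is fully backed off. Then take the slotted keeper plate out from under the nut by its upright tab and lay it flat in the wooden tray, without forcing the lever and without disturbing the other things on the bench.

Things in the scene. Friction and masses are not known exactly. Their poses are not given: they have to be found in the camera images.
- lap: Flat lapping machine, fixed to the bench: grey housing 190 x 160 x 56 mm (x, y, z), on it a round steel lapping plate of 75 mm radius, top face 72 mm above the bench. Origin on the bench under the upright spindle axis; z up. The spindle is 12 mm thick and rises to 122 mm; a retaining collar (radius 9 mm) near its end spans 110 to 120 mm.
- recess (a point): Centre of the round recess floor on top of the lapping plate, on the spindle axis, 72 mm up. A lip 3 mm high (inner radius 36, outer 40 mm) bounds it; the keeper plate lies in it.
- nut: The lever nut: hub, lever bar and post, turning on the spindle; origin on the bench under the spindle axis with the nut down. Left-hand thread: clockwise from above loosens it and it rises 2.4 mm per rad; anticlockwise it tightens to a firm end. The robot may bear on it with at most 30 N in all (a squeeze counts with both fingers, so push it rather than grip it).
- nut_hub (a point): Top centre of the nut hub. Hub radius 15 mm, 20 mm high, underside 77.8 mm up with the nut down. The nut starts tight or up to 0.8 rad off. Loosening it takes a fifth to two fifths of a turn to its stop, whose place varies and must be felt.
- lever_post (a point): Top centre of the lever nut's upright black round post: 16 mm thick, 68 mm from the axis, spans 84 to 135 mm up with the nut down; an 11 mm bar (88 mm up) joins it to the hub. Starts -20 to 95 degrees anticlockwise of the lap's x. A steady push of 6 to 8 N on the post turns it; it stays where left. The push rises clearly over that, past 12 N, only at the stop or at tight.
- keeper: Loose steel U-shaped keeper plate 48 x 48 x 5 mm, 0.12 kg, in the recess under the nut. Origin: centre of its underside (on the spindle axis when seated), z up. A neck 12 mm wide (4 to 8 mm above the underside) runs to -x, over the lip, to x = -62 mm, and carries the upright tab.
- keeper_slot (a point): Mouth of the keeper's slot, 16 mm wide, open to the keeper's +x; it straddles the spindle. With the nut fully backed off, lift the plate 3.5 to 5.5 mm to clear the lip while staying under the nut, then draw it level in its own -x; 45 mm brings it clear of nut and spindle. With the nut down it cannot come out.
- keeper_tab (a point): Centre of the top of the keeper's upright tab: 18 mm long along the keeper's x, 10 mm thick along its y, from 8 to 44 mm above the plate's underside; 53 mm from the plate's origin to -x. Axes as the keeper's. Pinch it across its 10 mm from above.
- tray: Loose open wooden tray 150 x 140 x 25 mm (x, y, z), 0.9 kg, walls 4 mm, floor 4 mm thick or a little more; origin at the centre of its underside. It stands to one side of the machine or the other.
- bowl: Bystander: white ceramic bowl, 100 mm wide, 35 mm high, on the other side; origin at its foot.
- jar: Bystander: clear jar with a red cap, 54 mm wide, 70 mm high; origin at its foot.
- ring_stand: Bystander: brass ring cone, foot 60 mm wide, 110 mm high; origin at its foot.
Mind the look-alikes: they are no part of the job. Of the things like the keeper, leave any that is green; of the rest the smaller one is meant.

How it is judged (in metres and radians):
On the way, in this order (a step that is already met when the one before it is completed fails the run):
1. the lever nut is fully backed off against its stop (raised to within 0.15 mm of it), the keeper plate still lying in its recess (z of lever_post in the frame of lap above 0.14013 m and z of keeper in the frame of lap below 0.0745 m and horizontal distance between keeper and lap below 0.012 m), for 0.2 s.
2. the keeper plate is drawn clear of the spindle (horizontal distance between keeper and lap above 0.04 m), for 0.1 s.
At the end, for the whole second after the job is handed in: The nut is still fully backed off (raised to within 0.15 mm, about 0.06 rad, of its stop) and the keeper plate lies flat at rest on the tray floor: its origin within 60 mm of the tray's centre along each tray axis and less than 9 mm above the tray's underside, tilted less than 0.1 rad (z of lever_post in the frame of lap above 0.14013 m and x of keeper in the frame of tray between -0.06 and 0.06 m and y of keeper in the frame of tray between -0.06 and 0.06 m and z of keeper in the frame of tray below 0.009 m and angle between keeper's own z axis and vertical below 0.1 rad and linear speed of each of keeper, tray below 0.02 m/s); the robot touches nothing.
It fails at once if the robot bears on the nut, lever or post with more than 30 N in all (a squeeze counts with both fingers) (contact force between any of the fingers, the arm and nut above 30 N).
It fails at once if the bowl is moved by more than 30 mm (distance of bowl from where it was at the start of the episode above 0.03 m).
It fails at once if the jar is moved by more than 30 mm (distance of jar from where it was at the start of the episode above 0.03 m).
It fails at once if the ring stand is moved by more than 30 mm (distance of ring_stand from where it was at the start of the episode above 0.03 m).
It fails at once if the tray is moved by more than 40 mm (distance of tray from where it was at the start of the episode above 0.04 m).
It also fails if it takes over 72 s, if anything falls off the work surface, if the arm or the gripper's body presses on something with over 40 N, if the wrist force passes 120 N, or if a joint passes its speed limit or range.

## Working session

There is one attempt and no reset: what is moved stays moved. The work goes in short steps, Python scripts to look and compute and a tool call to move; the robot and the scene stay as the last step left them, time stands still between calls to the robot, and variables do not carry over. Pictures are saved under pics/ and viewed, at most 10 in all, crops included, and the job is handed in when it is done.

Besides the shell and the picture viewer there is one more tool, called as name(argument=value, ...) on one line, values as JSON. arm_command: Moves the arm, as the interface text tells. Its arguments: {"type":"object","properties":{"plan":{"type":"array"}},"required":["plan"]}

```bash
mkdir -p pics
cat > h.py <<'E'
import numpy as np, cv2
from cell import bot
def cam(n):
    s=bot.observe(); d=bot.get_image(n); d['s']=s
    h=d['color'].shape[0]; d['f']=h/2/np.tan(np.radians(d['vfov'])/2); return d
def save(d,p,crop=None,k=1):
    im=d['color'][:,:,::-1]
    if crop: r0,r1,c0,c1=crop; im=im[r0:r1,c0:c1]
    cv2.imwrite(p,cv2.resize(im,None,fx=k,fy=k,interpolation=cv2.INTER_CUBIC))
def world(d):
    "per-pixel world points (fixed cams, pinhole)"
    z=d['depth'].astype(float); v,u=np.indices(z.shape)
    P=np.stack([(u-d['cx'])/d['f']*z,(v-d['cy'])/d['f']*z,z],-1)
    return (P-d['t'])@d['R']
def proj(d,X):
    c=d['R']@np.asarray(X)+d['t']; return d['f']*c[0]/c[2]+d['cx'],d['f']*c[1]/c[2]+d['cy']
E
python3 - <<'E'
from h import *
a=cam('scene');b=cam('top')
im=np.vstack([a['color'],b['color']])
np.savez('c0.npz',**{k+n:np.array(v) for n,d in (('a',a),('b',b)) for k,v in d.items() if k!='s'})
save(a,'pics/s0.png',k=1.5);save(b,'pics/t0.png',k=1.5)
for d in (a,b): print(d['R'],d['t'],d['f'],(d['depth']>0).mean())
o=a['s'];print(o['t'],o['position'],o['ee_rot'],o['ft_force'],o['grip_width'],bot.tcp_to_tips)
E
```

```text
[[ 0.1299443   0.99142899 -0.01352937]
 [ 0.67824196 -0.09883234 -0.72816207]
 [-0.72325813  0.08544432 -0.68527144]] [-0.06688994 -0.34406015  1.49734095] 400.68051689241815 0.99566650390625
[[ 0.03069526 -0.99949186  0.00859208]
 [-0.99802557 -0.03111923 -0.05455782]
 [ 0.05479747 -0.00690045 -0.99847365]] [-0.03583287  0.62024177  0.89187347] 354.0809900903804 0.9959208170572916
0.0 [ 0.22149814 -0.5300577   0.20970287] [[ 9.22672255e-01  3.85584580e-01 -6.64476217e-04]
 [ 3.85585151e-01 -9.22670713e-01  1.68730397e-03]
 [ 3.75056462e-05 -1.81304072e-03 -9.99998356e-01]] [ 0.27219489 -0.07496104 -0.31691649] 0.09098973494787506 0.019
```

View pics/s0.png

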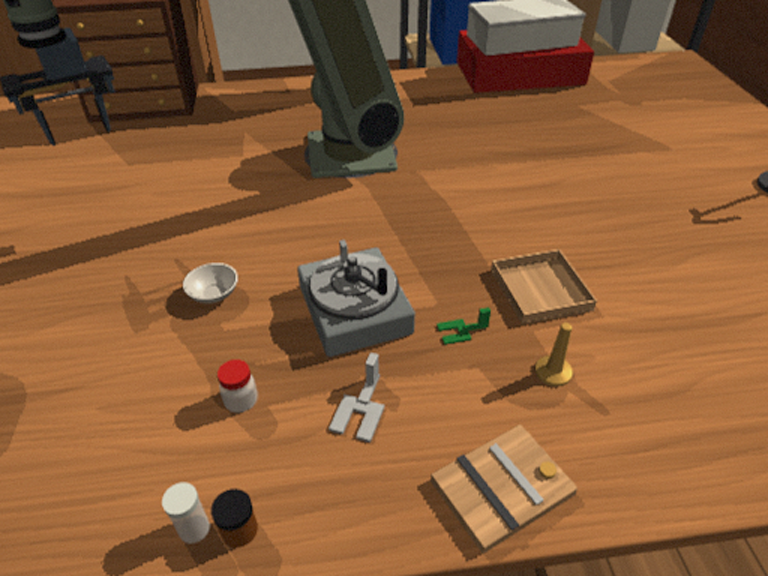

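View pics/t0.png

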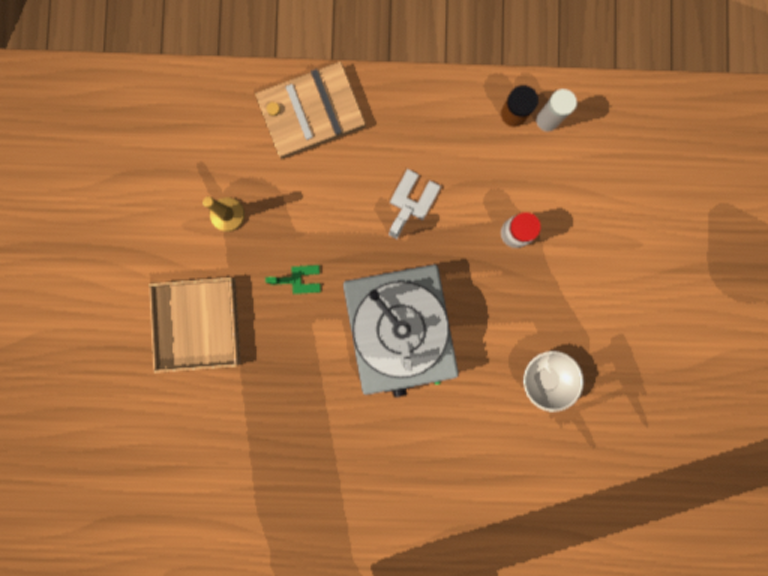

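The scene view shows the lap at about (355,295), its black post at (382,280) and the seated keeper's tab at (343,250).

Candidates for the keeper in the top view:
- Green U plate at (295,280): excluded by colour.
- Large grey U plate lying loose on the bench at (412,205): a look-alike.
- Small steel one seated under the nut, tab at (408,355): this is the one meant.

The tray is at (195,325), the bowl at (553,380), the jar at (521,230) and the ring stand at (225,212).

```bash
cat > m.py <<'E'
from h import *
z=np.load('c0.npz')
D={n:{k[:-1]:z[k] for k in z.files if k.endswith(n)} for n in 'ab'}
b=D['b'];a=D['a']
for n,d in D.items():
    W=world(d); print(n,'bench z',np.median(W[(abs(W[...,2])<.02)][:,2]))
    m=(W[...,0]>.25)&(W[...,0]<.62)&(W[...,1]>-.2)&(W[...,1]<.2)&(W[...,2]>.079)
    k,l,st,_=cv2.connectedComponentsWithStats((m).astype(np.uint8))
    for i in range(1,k):
        q=W[l==i]
        if len(q)>5:
            zt=np.percentile(q[:,2],95); qq=q[q[:,2]>zt-.006]
            print(n,i,st[i],len(q),'zmax',q[:,2].max().round(4),'top c',qq.mean(0).round(4),qq.min(0).round(4),qq.max(0).round(4))
W=world(b)
# height tables
for lo,hi in ((.05,.062),(.066,.078),(.078,.105),(.105,.126),(.126,.15)):
    m=(W[...,2]>lo)&(W[...,2]<hi)&(W[...,0]>.25)&(W[...,0]<.62)&(W[...,1]>-.15)&(W[...,1]<.15)
    q=W[m]; print(lo,hi,len(q),q.mean(0).round(4) if len(q) else '',[ (np.round((q[:,:2].min(0)+q[:,:2].max(0))/2,4),np.ptp(q[:,:2],0).round(4))] if len(q) else '')
    if lo==.05 or lo==.066: print(cv2.minAreaRect((q[:,:2]*1000).astype(np.float32)))
m=(W[...,2]>.015)&(W[...,2]<.04)&(W[...,1]>.2)&(W[...,1]<.45)&(W[...,0]>.3)&(W[...,0]<.55)
k,l,st,c=cv2.connectedComponentsWithStats(m.astype(np.uint8));
for i in range(1,k):
    if st[i][4]>20:
        q=W[l==i];print('tray?',st[i],cv2.minAreaRect((q[:,:2]*1000).astype(np.float32)),q[:,2].max())
E
python3 m.py; python3 -c "
from h import *
z=np.load('c0.npz')
c=z['colorb'][170:270,220:315,::-1];d=z['colora'][145:245,190:285,::-1]
cv2.imwrite('pics/crop.png',np.hstack([cv2.resize(x,(400,420),interpolation=cv2.INTER_CUBIC) for x in (c,d)]))"
```

```text
a bench z -0.0009243355502821205
a 1 [226 160  32  38 406] 406 zmax 0.1376 top c [ 0.6087 -0.0053  0.1328] [ 0.6001 -0.0127  0.1272] [0.6151 0.0027 0.1376]
b bench z -0.0002683278133154648
b 397 [246 193  28  34 266] 266 zmax 0.9247 top c [ 0.6041 -0.0013  0.1743] [ 0.5712 -0.0104  0.13  ] [0.6121 0.0056 0.9247]
b 472 [267 227   8  20  87] 87 zmax 0.9247 top c [ 0.5047 -0.0546  0.1374] [ 0.494  -0.0612  0.1129] [ 0.5712 -0.0104  0.9247]
0.05 0.062 1214 [ 0.5133 -0.044   0.0556] [(array([ 0.5335, -0.0461]), array([0.173 , 0.1911]))]
((549.0985717773438, -46.171478271484375), (177.87579345703125, 159.6767120361328), 12.240175247192383)
0.066 0.078 2557 [ 0.5521 -0.0459  0.0721] [(array([ 0.5499, -0.0445]), array([0.1397, 0.1476]))]
((549.5468139648438, -44.49485778808594), (138.95413208007812, 147.02197265625), 1.6615967750549316)
0.078 0.105 270 [ 0.558  -0.0378  0.0899] [(array([ 0.5489, -0.0408]), array([0.1073, 0.0796]))]
0.105 0.126 86 [ 0.5323 -0.0492  0.1183] [(array([ 0.5465, -0.0324]), array([0.1049, 0.0577]))]
0.126 0.15 38 [ 0.6058 -0.0008  0.1348] [(array([ 0.6053, -0.0012]), array([0.0135, 0.0136]))]
tray? [101 216  58  32 250] ((515.1778564453125, 300.4928894042969), (78.96154022216797, 140.3451385498047), 5.72913122177124) 0.02865296147344595
```

View pics/crop.png

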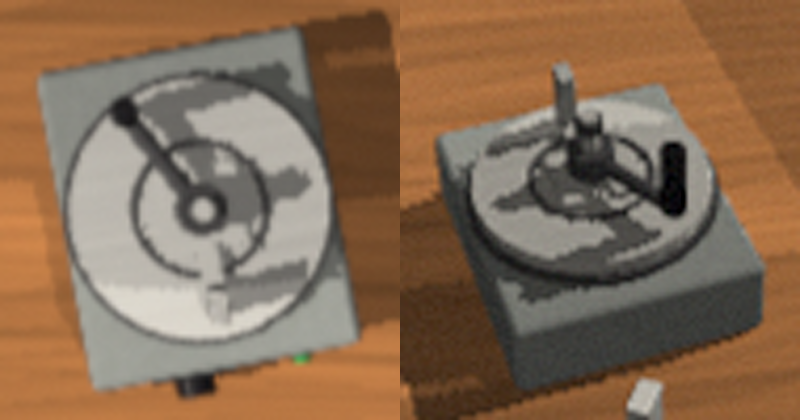

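Crops of both views show the hub at (203,210), the black post up-left at (125,108) and the small keeper's steel tab at (216,300), seated in the recess. That confirms the choice. Next I refine the axis, post and tab by intersecting rays from both views.

```bash
cat > m2.py <<'E'
from h import *
z=np.load('c0.npz')
D={n:{k[:-1]:z[k] for k in z.files if k.endswith(n)} for n in 'ab'}
def ray(d,u,v):
    r=d['R'].T@np.array([(u-d['cx'])/d['f'],(v-d['cy'])/d['f'],1]); o=-d['R'].T@d['t']; return o,r/np.linalg.norm(r)
def tri(pb,pa):
    A=np.zeros((3,3));B=np.zeros(3)
    for n,p in (('b',pb),('a',pa)):
        o,r=ray(D[n],*p); M=np.eye(3)-np.outer(r,r); A+=M;B+=M@o
    X=np.linalg.solve(A,B)
    o,r=ray(D['b'],*pb); dd=X-o
    return X.round(4), round(2*np.linalg.norm(dd-r*(dd@r))*1000,1)
cb=lambda x,y:(220+x/4.21-.4,170+y/4.2-.4); ca=lambda x,y:(190+x/4.21-.4,145+y/4.2-.4)
print('spindle',tri(cb(203,210),ca(590,115) if 0 else ca(590-400,115)))
print('post',tri(cb(125,106),ca(675-400,148)))
print('tab',tri(cb(217,306),ca(563-400,67)))
W=world(D['b'])
for n,(x,y) in dict(sp=(203,210),post=(125,106),tab=(217,306)).items():
    u,v=map(round,cb(x,y)); print(n,W[v-2:v+3,u-2:u+3].reshape(-1,3)[:,2].round(3).tolist(), np.median(W[v-1:v+2,u-1:u+2].reshape(-1,3),0).round(4))
E
python3 m2.py
```

```text
spindle (array([ 0.5535, -0.046 ,  0.122 ]), np.float64(1.5))
post (array([ 0.6076, -0.0022,  0.1372]), np.float64(0.9))
tab (array([ 0.502 , -0.0565,  0.1193]), np.float64(4.2))
sp [0.123, 0.12, 0.123, 0.122, 0.122, 0.122, 0.123, 0.122, 0.121, 0.122, 0.121, 0.125, 0.125, 0.12, 0.121, 0.121, 0.122, 0.121, 0.122, 0.117, 0.119, 0.121, 0.122, 0.121, 0.121] [ 0.5527 -0.0457  0.1221]
post [0.134, 0.137, 0.134, 0.134, 0.133, 0.136, 0.137, 0.134, 0.135, 0.136, 0.137, 0.138, 0.137, 0.133, 0.136, 0.135, 0.134, 0.137, 0.132, 0.136, 0.137, 0.134, 0.135, 0.135, 0.925] [ 0.6073 -0.0011  0.1348]
tab [0.111, 0.116, 0.115, 0.117, 0.116, 0.098, 0.117, 0.116, 0.115, 0.115, 0.085, 0.113, 0.114, 0.114, 0.114, 0.081, 0.116, 0.118, 0.115, 0.117, 0.081, 0.118, 0.114, 0.114, 0.116] [ 0.5028 -0.0542  0.1151]
```

arm_command(plan=[[27.4,-18.5,0,0,0,-0.093,-1],[54.8,-37,0,0,0,-0.186,-1],[82.2,-55.5,0,0,0,-0.278,-1],[109.6,-74,0,0,0,-0.371,-1],[137,-92.6,0,0,0,-0.464,-1]])

```text
t: 0.52
position: [0.3127, -0.3908, 0.2101]
ee_rot: [[0.65, 0.76, -0.0], [0.76, -0.65, 0.001], [0.0, -0.001, -1.0]]
ft_force: [1.2, -0.4, -0.3]
grip_width: 0.0603
gripper_force: 0.0
```

As predicted. I continue with the remaining three legs.

arm_command(plan=[[32.8,-4.3,0,0,0,-0.093,-1],[65.6,-8.6,0,0,0,-0.186,-1],[98.4,-12.8,0,0,0,-0.278,-1],[131.2,-17.1,0,0,0,-0.371,-1],[164,-21.4,0,0,0,-0.464,-1]])

```text
t: 0.93
position: [0.4036, -0.2525, 0.2103]
ee_rot: [[0.24, 0.971, -0.0], [0.971, -0.24, 0.0], [0.0, -0.0, -1.0]]
ft_force: [0.2, -0.8, 0.3]
grip_width: 0.0273
gripper_force: 0.0
```

arm_command(plan=[[31.2,10.9,0,0,0,-0.093,-1],[62.5,21.7,0,0,0,-0.186,-1],[93.7,32.6,0,0,0,-0.278,-1],[125,43.4,0,0,0,-0.371,-1],[156.2,54.3,0,0,0,-0.464,-1]])

```text
t: 1.35
position: [0.4944, -0.1143, 0.2102]
ee_rot: [[-0.22, 0.976, -0.001], [0.976, 0.22, 0.0], [0.0, -0.001, -1.0]]
ft_force: [0.4, -0.7, -0.5]
grip_width: 0.0006
gripper_force: 0.0
```

arm_command(plan=[[23,23.7,0,0,0,-0.093,-1],[46.2,47.4,0,0,0,-0.186,-1],[69.2,71.1,0,0,0,-0.278,-1],[92.3,94.8,0,0,0,-0.371,-1],[115.4,118.5,0,0,0,-0.464,-1]])

```text
t: 1.77
position: [0.5853, 0.0239, 0.2101]
ee_rot: [[-0.633, 0.774, -0.001], [0.774, 0.633, -0.0], [0.0, -0.001, -1.0]]
ft_force: [0.5, -0.2, 0.5]
grip_width: 0.0003
gripper_force: 0.0
```

```bash
cat >> h.py <<'E'
def wproj(d,X):
    "world point -> wrist pixel"
    s=d['s']; R=np.array(s['ee_rot']); p=np.array(s['position']); M=np.array(d['mount'])
    c=M[:3,:3].T@(R.T@(np.asarray(X)-p)-M[:3,3]); th=np.arctan2(np.hypot(c[0],c[1]),c[2]); 
    f=d['color'].shape[0]/2/np.tan(np.radians(d['vfov'])/2); k=f*th/np.hypot(c[0],c[1]); return c[0]*k+d['cx'],c[1]*k+d['cy']
def wpoint(d,u,v,depth=None,z=None):
    "wrist pixel -> world, by depth along axis or at height z"
    s=d['s']; R=np.array(s['ee_rot']); p=np.array(s['position']); M=np.array(d['mount'])
    x,y=u-d['cx'],v-d['cy']; r=np.hypot(x,y); th=r/d['f']
    c=np.array([x/r*np.sin(th),y/r*np.sin(th),np.cos(th)]); o=p+R@M[:3,3]; w=R@M[:3,:3]@c
    if depth is not None: return o+w*depth/c[2]
    return o+w*(z-o[2])/w[2]
E
python3 - <<'E'
from h import *
d=cam('wrist'); print(np.array(d['mount']).round(3),d['vfov'],d['cx'],d['cy'])
for n,X in dict(sp=(.553,-.0458,.122),post=(.6075,-.0015,.136),tab=(.5025,-.055,.1155)).items(): print(n,wproj(d,X))
save(d,'pics/w1.png',k=1.5)
E
```

```text
[[ 0.001 -0.967 -0.255  0.072]
 [ 1.     0.001  0.001  0.   ]
 [-0.001 -0.255  0.967 -0.172]
 [ 0.     0.     0.     1.   ]] 65.70646984690485 254.53204182380026 196.08285664053741
sp (np.float64(182.11240350990428), np.float64(233.37941003029977))
post (np.float64(255.13698121195154), np.float64(240.2953956263676))
tab (np.float64(138.6756785306644), np.float64(206.3318191583539))
```

View pics/w1.png

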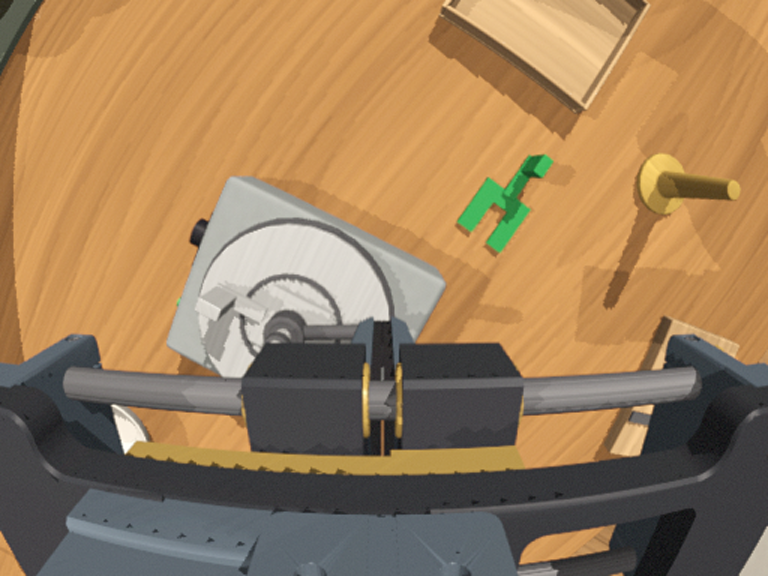

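The wrist view shows the hub at (285,330) and the tab top at (215,300), matching my predictions of (273,350) and (208,309). There is about 10 mm between the fist and the post, so I descend beside it.

arm_command(plan=[[0,0,20,0,0,0,-1],[0,0,40,0,0,0,-1],[0,0,60,0,0,0,-1],[0,0,76,0,0,0,-1],[0,0,85,0,0,0,-1]])

```text
t: 2.23
position: [0.5833, 0.0222, 0.123]
ee_rot: [[-0.629, 0.777, -0.004], [0.777, 0.629, -0.0], [0.003, -0.003, -1.0]]
ft_force: [-0.2, 0.5, -0.8]
grip_width: 0.0002
gripper_force: 0.0
```

arm_command(plan=[[-2,0,0,0,0,0,-1],[-3.5,0,0,0,0,0,-1],[-5,0,0,0,0,0,-1],[-6,0,0,0,0,0,-1],[-7,0,0,0,0,0,-1]])

```text
t: 2.65
position: [0.5899, 0.0169, 0.1266]
ee_rot: [[-0.629, 0.777, 0.002], [0.777, 0.629, 0.0], [-0.001, 0.002, -1.0]]
ft_force: [-1.4, 2.3, 0.6]
grip_width: 0.0003
gripper_force: 0.7
```

arm_command(plan=[[-1,0,0,0,0,0,-1],[-2,0,0,0,0,0,-1],[-2,0,0,0,0,0,-1]])

```text
t: 2.9
position: [0.5901, 0.0164, 0.1262]
ee_rot: [[-0.629, 0.777, -0.001], [0.777, 0.629, 0.002], [0.002, 0.001, -1.0]]
ft_force: [-3.1, 4.9, 3.7]
grip_width: 0.0006
gripper_force: 2.6
```

Contact at about 6 N, with little lag. Now a slow first arc of 10° clockwise about the spindle.

arm_command(plan=[[-2.4,0.8,0,0,0,0.035,-1],[-4.9,1.5,0,0,0,0.07,-1],[-7.4,2.2,0,0,0,0.105,-1],[-9.8,2.7,0,0,0,0.14,-1],[-12.4,3.2,0,0,0,0.175,-1]])

```text
t: 3.32
position: [0.6002, 0.0095, 0.1265]
ee_rot: [[-0.483, 0.876, -0.001], [0.876, 0.483, 0.003], [0.003, 0.001, -1.0]]
ft_force: [-4.0, 5.1, 5.6]
grip_width: 0.0003
gripper_force: 3.7
```

arm_command(plan=[[-4.9,1.5,0,0,0,0.07,-1],[-9.8,2.7,0,0,0,0.14,-1],[-14.9,3.6,0,0,0,0.209,-1],[-20,4.1,0,0,0,0.279,-1],[-25.1,4.2,0,0,0,0.349,-1]])

```text
t: 3.73
position: [0.6168, -0.0102, 0.127]
ee_rot: [[-0.153, 0.988, 0.001], [0.988, 0.152, 0.004], [0.004, 0.001, -1.0]]
ft_force: [-3.2, 6.6, 6.5]
grip_width: 0.0003
gripper_force: 4.1
```

arm_command(plan=[[-4.9,1.5,0,0,0,0.07,-1],[-9.8,2.7,0,0,0,0.14,-1],[-14.9,3.6,0,0,0,0.209,-1],[-20,4.1,0,0,0,0.279,-1],[-25.1,4.2,0,0,0,0.349,-1]])

```text
t: 4.15
position: [0.6255, -0.0341, 0.1272]
ee_rot: [[0.195, 0.981, 0.002], [0.981, -0.195, 0.004], [0.005, 0.002, -1.0]]
ft_force: [-1.2, 8.6, 6.8]
grip_width: 0.0006
gripper_force: 4.2
```

arm_command(plan=[[-2.4,0.8,0,0,0,0.035,-1],[-4.9,1.5,0,0,0,0.07,-1],[-7.4,2.2,0,0,0,0.105,-1],[-9.8,2.7,0,0,0,0.14,-1],[-12.4,3.2,0,0,0,0.175,-1]])

```text
t: 4.57
position: [0.6267, -0.0468, 0.1274]
ee_rot: [[0.361, 0.933, 0.003], [0.933, -0.361, 0.004], [0.005, 0.002, -1.0]]
ft_force: [-0.8, 7.5, 6.3]
grip_width: 0.0005
gripper_force: 4.0
```

arm_command(plan=[[-2.4,0.8,0,0,0,0.035,-1],[-4.9,1.5,0,0,0,0.07,-1],[-7.4,2.2,0,0,0,0.105,-1],[-9.8,2.7,0,0,0,0.14,-1],[-12.4,3.2,0,0,0,0.175,-1]])

```text
t: 4.98
position: [0.6257, -0.0595, 0.1276]
ee_rot: [[0.518, 0.855, 0.005], [0.855, -0.518, 0.004], [0.006, 0.002, -1.0]]
ft_force: [-0.3, 7.9, 7.3]
grip_width: 0.0004
gripper_force: 4.1
```

arm_command(plan=[[0,0,0,0,0,0,-1],[0,0,0,0,0,0,-1],[0,0,0,0,0,0,-1]])

```text
t: 5.23
position: [0.6255, -0.0599, 0.1273]
ee_rot: [[0.516, 0.856, 0.004], [0.856, -0.516, 0.003], [0.005, 0.002, -1.0]]
ft_force: [0.6, 6.7, 6.9]
grip_width: 0.0007
gripper_force: 3.4
```

arm_command(plan=[[0.5,0,0,0,0,0,-1],[0.5,0,0,0,0,0,-1],[0.5,0,0,0,0,0,-1]])

```text
t: 5.48
position: [0.6256, -0.0598, 0.1271]
ee_rot: [[0.516, 0.856, 0.004], [0.856, -0.516, 0.003], [0.004, 0.002, -1.0]]
ft_force: [0.3, 5.7, 4.5]
grip_width: 0.0006
gripper_force: 2.8
```

arm_command(plan=[[0.5,0,0,0,0,0,-1],[0.5,0,0,0,0,0,-1],[0.5,0,0,0,0,0,-1]])

```text
t: 5.73
position: [0.6257, -0.0598, 0.1267]
ee_rot: [[0.516, 0.857, 0.003], [0.857, -0.516, 0.002], [0.003, 0.002, -1.0]]
ft_force: [-0.3, 5.8, 6.6]
grip_width: 0.0004
gripper_force: 2.9
```

Stiffness is soft, about 2 N/mm, so 5° steps are safe. I feel for the stop from here.

arm_command(plan=[[-1.2,0.4,0,0,0,0.017,-1],[-2.4,0.8,0,0,0,0.035,-1],[-3.7,1.2,0,0,0,0.052,-1],[-4.9,1.5,0,0,0,0.07,-1],[-6.1,1.9,0,0,0,0.087,-1]])

```text
t: 6.15
position: [0.6246, -0.0654, 0.1269]
ee_rot: [[0.59, 0.808, 0.004], [0.808, -0.59, 0.003], [0.005, 0.001, -1.0]]
ft_force: [1.9, 6.7, 5.5]
grip_width: 0.0003
gripper_force: 3.8
```

arm_command(plan=[[-1.2,0.4,0,0,0,0.017,-1],[-2.4,0.8,0,0,0,0.035,-1],[-3.7,1.2,0,0,0,0.052,-1],[-4.9,1.5,0,0,0,0.07,-1]])

```text
t: 6.48
position: [0.6232, -0.0703, 0.127]
ee_rot: [[0.645, 0.764, 0.005], [0.764, -0.645, 0.003], [0.005, 0.002, -1.0]]
ft_force: [2.4, 7.2, 6.0]
grip_width: 0.0005
gripper_force: 3.8
```

arm_command(plan=[[-1.2,0.4,0,0,0,0.017,-1],[-2.4,0.8,0,0,0,0.035,-1],[-3.7,1.2,0,0,0,0.052,-1],[-4.9,1.5,0,0,0,0.07,-1],[-6.1,1.9,0,0,0,0.087,-1]])

```text
t: 6.9
position: [0.621, -0.0761, 0.1272]
ee_rot: [[0.709, 0.706, 0.005], [0.706, -0.709, 0.003], [0.006, 0.002, -1.0]]
ft_force: [2.2, 7.3, 5.8]
grip_width: 0.0003
gripper_force: 3.9
```

arm_command(plan=[[-1.2,0.4,0,0,0,0.017,-1],[-2.4,0.8,0,0,0,0.035,-1],[-3.7,1.2,0,0,0,0.052,-1],[-4.9,1.5,0,0,0,0.07,-1],[-6.1,1.9,0,0,0,0.087,-1]])

```text
t: 7.32
position: [0.6183, -0.0819, 0.1274]
ee_rot: [[0.767, 0.641, 0.006], [0.641, -0.767, 0.003], [0.006, 0.002, -1.0]]
ft_force: [2.3, 7.8, 6.2]
grip_width: 0.0002
gripper_force: 3.9
```

arm_command(plan=[[-1.2,0.4,0,0,0,0.017,-1],[-2.4,0.8,0,0,0,0.035,-1],[-3.7,1.2,0,0,0,0.052,-1],[-4.9,1.5,0,0,0,0.07,-1],[-6.1,1.9,0,0,0,0.087,-1]])

```text
t: 7.73
position: [0.6151, -0.0873, 0.1275]
ee_rot: [[0.82, 0.572, 0.007], [0.572, -0.82, 0.003], [0.007, 0.002, -1.0]]
ft_force: [1.9, 7.5, 6.9]
grip_width: 0.0006
gripper_force: 4.0
```

arm_command(plan=[[3,0,-1,0,0,0,-1],[5,0,-2,0,0,0,-1],[5,0,-2,0,0,0,-1],[2,0,-2,0,0,0,-1],[0,0,-2,0,0,0,-1]])

```text
t: 8.15
position: [0.6145, -0.0885, 0.1275]
ee_rot: [[0.82, 0.573, 0.005], [0.573, -0.82, 0.001], [0.005, 0.002, -1.0]]
ft_force: [6.2, 3.8, -2.2]
grip_width: 0.0006
gripper_force: 3.4
```

arm_command(plan=[[-1.2,0.4,0,0,0,0.017,-1],[-2.4,0.8,0,0,0,0.035,-1],[-3.7,1.2,0,0,0,0.052,-1],[-4.9,1.5,0,0,0,0.07,-1]])

```text
t: 8.48
position: [0.6117, -0.0925, 0.1277]
ee_rot: [[0.858, 0.514, 0.006], [0.514, -0.858, 0.001], [0.005, 0.002, -1.0]]
ft_force: [6.2, 3.7, -1.5]
grip_width: 0.0001
gripper_force: 3.4
```

arm_command(plan=[[-1.2,0.4,0,0,0,0.017,-1],[-2.4,0.8,0,0,0,0.035,-1],[-3.7,1.2,0,0,0,0.052,-1],[-4.9,1.5,0,0,0,0.07,-1],[-6.1,1.9,0,0,0,0.087,-1]])

```text
t: 8.9
position: [0.6076, -0.0974, 0.1278]
ee_rot: [[0.899, 0.437, 0.006], [0.437, -0.899, 0.001], [0.006, 0.002, -1.0]]
ft_force: [6.0, 3.9, -0.8]
grip_width: 0.0004
gripper_force: 3.4
```

arm_command(plan=[[-1.2,0.4,0,0,0,0.017,-1],[-2.4,0.8,0,0,0,0.035,-1],[-3.7,1.2,0,0,0,0.052,-1],[-4.9,1.5,0,0,0,0.07,-1],[-6.1,1.9,0,0,0,0.087,-1]])

```text
t: 9.32
position: [0.6071, -0.0995, 0.1283]
ee_rot: [[0.934, 0.356, 0.016], [0.356, -0.935, 0.005], [0.016, 0.001, -1.0]]
ft_force: [14.5, 11.2, -5.6]
grip_width: 0.0005
gripper_force: 9.5
```

Now 17.5 N tangential with little travel: the stop. I hold briefly, then back straight off and rise.

arm_command(plan=[[0,0,0,0,0,0,-1],[0,0,0,0,0,0,-1],[0,0,0,0,0,0,-1]])

```text
t: 9.57
position: [0.6072, -0.0994, 0.1282]
ee_rot: [[0.934, 0.357, 0.015], [0.357, -0.934, 0.005], [0.016, 0.001, -1.0]]
ft_force: [15.4, 9.3, -4.9]
grip_width: 0.0002
gripper_force: 8.6
```

arm_command(plan=[[4,0,0,0,0,0,-1],[10,0,0,0,0,0,-1],[16,0,0,0,0,0,-1],[18,0,-10,0,0,0,-1],[18,0,-30,0,0,0,-1]])

```text
t: 9.98
position: [0.6155, -0.0958, 0.1554]
ee_rot: [[0.933, 0.359, -0.007], [0.359, -0.933, 0.0], [-0.006, -0.003, -1.0]]
ft_force: [0.5, 0.3, -1.1]
grip_width: 0.0007
gripper_force: 0.0
```

arm_command(plan=[[0,0,-20,0,0,0,-1],[0,0,-40,0,0,0,-1],[0,0,-58,0,0,0,-1],[0,0,-68,0,0,0,-1],[0,0,-70,0,0,0,-1]])

```text
t: 10.4
position: [0.6181, -0.0963, 0.2303]
ee_rot: [[0.934, 0.358, 0.004], [0.358, -0.934, -0.001], [0.003, 0.003, -1.0]]
ft_force: [0.3, -0.3, -0.7]
grip_width: 0.0007
gripper_force: 0.0
```

arm_command(plan=[[-33,-18,-4,0,0,0.04,0],[-66,-37,-8,0,0,0.08,0],[-100,-55,-12,0,0,0.12,0],[-133,-74,-16,0,0,0.16,0],[-166,-92,-20,0,0,0.187,0]])

```text
t: 10.82
position: [0.4265, -0.0691, 0.2464]
ee_rot: [[0.984, 0.177, -0.003], [0.177, -0.984, 0.0], [-0.003, -0.001, -1.0]]
ft_force: [-0.1, -0.8, 0.9]
grip_width: 0.0306
gripper_force: 0.0
```

arm_command(plan=[[0,0,0,0,0,0,0],[0,0,0,0,0,0,0],[0,0,0,0,0,0,0]])

```text
t: 11.07
position: [0.4297, -0.0696, 0.2474]
ee_rot: [[0.984, 0.179, 0.0], [0.179, -0.984, -0.0], [0.0, 0.0, -1.0]]
ft_force: [-0.5, 0.7, -0.1]
grip_width: 0.0454
gripper_force: 0.0
```

Run:
```python
from h import *
d=cam('wrist'); s=d['s'];print(s['position'],np.degrees(np.arctan2(s['ee_rot'][1][0],s['ee_rot'][0][0])),s['joint_positions'])
np.savez('w2.npz',**{k:v for k,v in d.items() if k!='s'},pos=s['position'],rot=s['ee_rot'])
for n,X in dict(sp=(.553,-.0458,.122),tab=(.5025,-.055,.1155)).items(): print(n,wproj(d,X))
save(d,'pics/w2.png',k=1.5)
```

```text
[ 0.42965928 -0.06955163  0.24739886] 10.307453906434908 [-1.06975480e+01  4.14645768e+00  1.02571614e+02 -1.54518406e-02
  7.32503722e+01  6.89994524e+01]
sp (np.float64(254.0981039090231), np.float64(66.36263076376517))
tab (np.float64(254.0618212056662), np.float64(117.07368720202813))
```

View pics/w2.png

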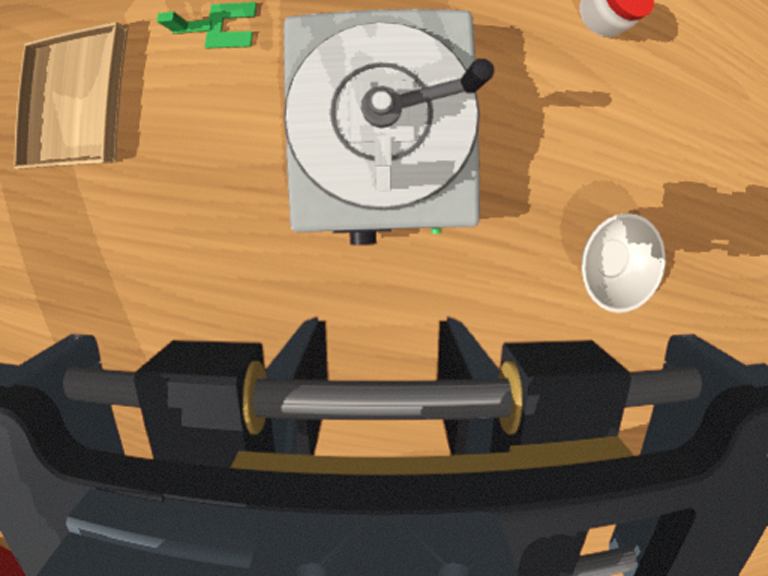

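The wrist view shows the spindle top at (381,101) and the tab top at (383,178), within 3 px of prediction. The lever now points to (480,75), well clear of the tab. I measure the tab and tray from depth here, and with the top view for the second height.

```bash
cat > m3.py <<'E'
from h import *
d=cam('wrist')
v,u=np.indices(d['depth'].shape)
W=np.zeros(d['depth'].shape+(3,))
x,y=u-d['cx'],v-d['cy'];r=np.hypot(x,y);th=r/d['f'];z=d['depth'].astype(float)
c=np.stack([x/r*np.tan(th)*z,y/r*np.tan(th)*z,z],-1)
M=np.array(d['mount']);R=np.array(d['s']['ee_rot']);p=np.array(d['s']['position'])
W=(c@M[:3,:3].T+M[:3,3])@R.T+p
def rep(n,m):
    q=W[m]
    if len(q)<4: print(n,len(q));return
    mr=cv2.minAreaRect((q[:,:2]*1000).astype(np.float32))
    print(n,len(q),'mean',q.mean(0).round(4),'rect',np.round(mr[0],1),np.round(mr[1],1),round(mr[2],1),'z',np.percentile(q[:,2],[5,50,95]).round(4))
X,Y,Z=W[...,0],W[...,1],W[...,2]
rep('tabtop',(abs(X-.5025)<.02)&(abs(Y+.055)<.02)&(Z>.108)&(Z<.125))
rep('spindle',(abs(X-.553)<.012)&(abs(Y+.0458)<.012)&(Z>.114)&(Z<.13))
rep('post',(X>.5)&(X<.6)&(Y<-.08)&(Y>-.14)&(Z>.125)&(Z<.16))
rep('neck',(X>.505)&(X<.53)&(abs(Y+.052)<.016)&(Z>.077)&(Z<.087))
rep('lipplate',(np.hypot(X-.553,Y+.0458)<.08)&(Z>.066)&(Z<.074))
rep('trayrim',(Y>.18)&(X>.3)&(X<.62)&(Z>.018)&(Z<.035))
rep('trayfloor',(Y>.23)&(Y<.29)&(X>.47)&(X<.54)&(Z<.014))
E
python3 m3.py
```

```text
tabtop 171 mean [ 0.5012 -0.0563  0.1142] rect [501.2 -56.3] [16.5 10.2] 10.6 z [0.1128 0.1141 0.1154]
spindle 240 mean [ 0.5522 -0.0459  0.1193] rect [552.9 -45.8] [17.8 16. ] 10.6 z [0.1165 0.1192 0.122 ]
post 234 mean [ 0.5832 -0.1047  0.1366] rect [ 584.3 -105.2] [15.4 14.7] 87.4 z [0.1274 0.138  0.1395]
neck 188 mean [ 0.52   -0.0524  0.0784] rect [517.5 -52.8] [26.5 12.5] 10.5 z [0.0773 0.0783 0.0797]
lipplate 9669 mean [ 0.552  -0.0436  0.0705] rect [553.  -45.5] [148.4 148.8] 1.6 z [0.069  0.0704 0.0724]
trayrim 804 mean [0.5397 0.3006 0.0223] rect [548.7 303.5] [149.9 143.5] 6.0 z [0.0186 0.0228 0.0247]
trayfloor 909 mean [0.5063 0.2626 0.0023] rect [504.9 260. ] [69.6 59.9] 0.1 z [-0.0019  0.0024  0.0069]
```

arm_command(plan=[[15,0,0,0,0,0,0],[35,0,0,0,0,0,0],[55,0,0,0,0,0,0],[73,0,0,0,0,0,0],[73,0,0,0,0,0,0]])

```text
t: 11.58
position: [0.505, -0.056, 0.2462]
ee_rot: [[0.984, 0.18, 0.0], [0.18, -0.984, 0.0], [0.0, -0.0, -1.0]]
ft_force: [1.3, 0.0, 0.1]
grip_width: 0.0457
gripper_force: 0.0
```

arm_command(plan=[[0,0,25,0,0,0,0],[0,0,55,0,0,0,0],[0,0,85,0,0,0,0],[0,0,110,0,0,0,0],[0,0,115,0,0,0,0]])

```text
t: 12.0
position: [0.4979, -0.0561, 0.128]
ee_rot: [[0.984, 0.179, -0.01], [0.179, -0.984, 0.001], [-0.01, -0.003, -1.0]]
ft_force: [0.0, 0.2, 0.7]
grip_width: 0.0457
gripper_force: 0.0
```

Run:
```python
from h import *
d=cam('wrist');s=d['s'];print(s['position'],s['ft_force'])
print(wproj(d,(.5012,-.0563,.1157)))
save(d,'pics/w3.png',(100,300,150,360),3)
```

```text
[ 0.49788086 -0.05605809  0.127964  ] [0.04343051 0.21642329 0.70068103]
(np.float64(256.8269141434471), np.float64(224.99645456910469))
```

View pics/w3.png

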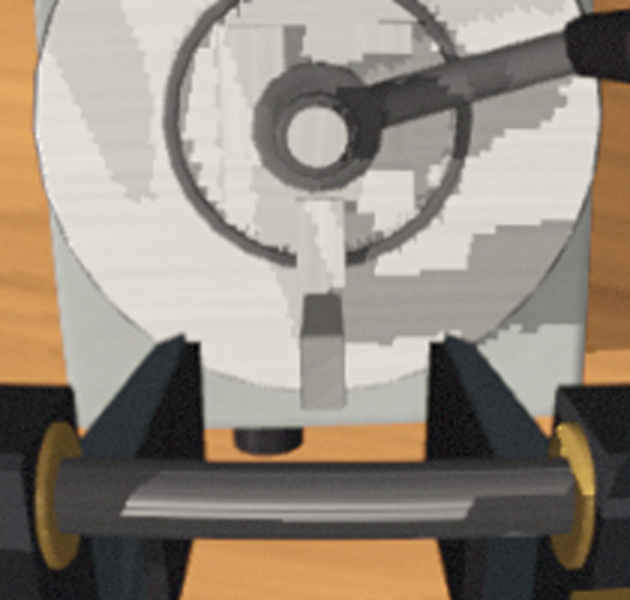

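The tab (centre about 322) sits between the fingers (centre about 315), about 1 mm to tool +y. I descend and pinch.

arm_command(plan=[[0,1,8,0,0,0,0],[0,1,16,0,0,0,0],[0,1,24,0,0,0,0],[0,1,28,0,0,0,0],[0,1,28,0,0,0,0]])

```text
t: 12.47
position: [0.501, -0.0573, 0.104]
ee_rot: [[0.984, 0.179, -0.001], [0.179, -0.984, 0.0], [-0.001, -0.0, -1.0]]
ft_force: [0.6, -0.5, -1.0]
grip_width: 0.0455
gripper_force: 0.0
```

arm_command(plan=[[0,0,0,0,0,0,0],[0,0,0,0,0,0,0]])

```text
t: 12.63
position: [0.5017, -0.0573, 0.105]
ee_rot: [[0.984, 0.179, 0.001], [0.179, -0.984, -0.0], [0.001, 0.0, -1.0]]
ft_force: [0.5, 0.3, -0.9]
grip_width: 0.0449
gripper_force: 0.0
```

arm_command(plan=[[0,0,0,0,0,0,-1],[0,0,0,0,0,0,-1],[0,0,0,0,0,0,-1],[0,0,0,0,0,0,-1],[0,0,0,0,0,0,-1]])

```text
t: 13.05
position: [0.5014, -0.0573, 0.1046]
ee_rot: [[0.984, 0.179, 0.0], [0.179, -0.984, -0.0], [0.0, 0.0, -1.0]]
ft_force: [0.1, 0.3, 1.1]
grip_width: 0.0148
gripper_force: 0.0
```

arm_command(plan=[[0,0,0,0,0,0,-1],[0,0,0,0,0,0,-1],[0,0,0,0,0,0,-1],[0,0,0,0,0,0,-1],[0,0,0,0,0,0,-1]])

```text
t: 13.47
position: [0.5014, -0.0573, 0.1046]
ee_rot: [[0.984, 0.179, 0.0], [0.179, -0.984, -0.0], [0.0, 0.0, -1.0]]
ft_force: [-0.2, 0.5, 1.6]
grip_width: 0.0097
gripper_force: 30.0
```

Gripped at 9.7 mm with 30 N. I lift 4.5 mm.

arm_command(plan=[[0,0,-1,0,0,0,-1],[0,0,-2.5,0,0,0,-1],[0,0,-4,0,0,0,-1],[0,0,-4.5,0,0,0,-1],[0,0,-4.5,0,0,0,-1]])

```text
t: 13.88
position: [0.5014, -0.0573, 0.1091]
ee_rot: [[0.984, 0.179, 0.0], [0.179, -0.984, -0.0], [0.0, 0.0, -1.0]]
ft_force: [-0.5, 0.9, -1.7]
grip_width: 0.0097
gripper_force: 30.0
```

arm_command(plan=[[0,0,0,0,0,0,-1],[0,0,0,0,0,0,-1],[0,0,0,0,0,0,-1]])

```text
t: 14.13
position: [0.5013, -0.0573, 0.109]
ee_rot: [[0.984, 0.179, -0.0], [0.179, -0.984, -0.0], [-0.0, 0.0, -1.0]]
ft_force: [-0.4, 0.3, -1.1]
grip_width: 0.0096
gripper_force: 30.0
```

Lifted 4.4 mm with only the plate's weight on the wrist. I draw it out level along -x.

arm_command(plan=[[-2,0,0,0,0,0,-1],[-4,0,0,0,0,0,-1],[-7,0,0,0,0,0,-1],[-10,0,0,0,0,0,-1],[-12,0,0,0,0,0,-1]])

```text
t: 14.55
position: [0.4889, -0.0595, 0.109]
ee_rot: [[0.984, 0.179, -0.0], [0.179, -0.984, -0.0], [-0.0, 0.0, -1.0]]
ft_force: [0.2, 0.8, -2.2]
grip_width: 0.0096
gripper_force: 30.0
```

arm_command(plan=[[-5,0,0,0,0,0,-1],[-10,0,0,0,0,0,-1],[-15,0,0,0,0,0,-1],[-20,0,0,0,0,0,-1],[-24,0,0,0,0,0,-1]])

```text
t: 14.97
position: [0.4651, -0.0638, 0.109]
ee_rot: [[0.984, 0.179, -0.0], [0.179, -0.984, -0.0], [-0.0, 0.0, -1.0]]
ft_force: [-0.0, 0.4, -1.4]
grip_width: 0.0092
gripper_force: 30.0
```

arm_command(plan=[[-6,0,0,0,0,0,-1],[-12,0,0,0,0,0,-1],[-18,0,0,0,0,0,-1],[-24,0,0,0,0,0,-1],[-28,0,0,0,0,0,-1]])

```text
t: 15.38
position: [0.4374, -0.0688, 0.109]
ee_rot: [[0.984, 0.179, -0.001], [0.179, -0.984, -0.0], [-0.001, -0.0, -1.0]]
ft_force: [0.2, -0.5, -1.7]
grip_width: 0.0096
gripper_force: 30.0
```

Clear by 65 mm. Now I raise it and carry it to the tray.

arm_command(plan=[[0,0,-15,0,0,0,-1],[0,0,-40,0,0,0,-1],[0,0,-65,0,0,0,-1],[0,0,-83,0,0,0,-1],[0,0,-90,0,0,0,-1]])

```text
t: 15.8
position: [0.4397, -0.069, 0.2017]
ee_rot: [[0.984, 0.179, 0.005], [0.179, -0.984, -0.001], [0.005, 0.002, -1.0]]
ft_force: [0.1, 1.2, -0.9]
grip_width: 0.0096
gripper_force: 30.0
```

arm_command(plan=[[6,-15,0,0,0,0,-1],[16,-40,0,0,0,0,-1],[26,-65,0,0,0,0,-1],[36,-90,0,0,0,0,-1],[46.3,-116.2,0,0,0,0,-1]])

```text
t: 16.22
position: [0.4626, 0.0548, 0.1982]
ee_rot: [[0.984, 0.178, -0.001], [0.178, -0.984, -0.0], [-0.001, 0.0, -1.0]]
ft_force: [-0.0, 0.9, -1.1]
grip_width: 0.0094
gripper_force: 30.0
```

arm_command(plan=[[9.3,-23.2,0,0,0,0,-1],[18.5,-46.5,0,0,0,0,-1],[27.8,-69.7,0,0,0,0,-1],[37,-93,0,0,0,0,-1],[46.3,-116.2,0,0,0,0,-1]])

```text
t: 16.63
position: [0.4874, 0.1776, 0.198]
ee_rot: [[0.984, 0.179, -0.002], [0.179, -0.984, -0.001], [-0.002, 0.0, -1.0]]
ft_force: [0.0, 0.4, -1.2]
grip_width: 0.0097
gripper_force: 30.0
```

arm_command(plan=[[11,-28,0,0,0,0.02,-1],[22,-56,0,0,0,0.04,-1],[33,-82,0,0,0,0.065,-1],[42,-105,0,0,0,0.085,-1],[46.3,-116.2,0,0,0,0.092,-1]])

```text
t: 17.05
position: [0.5126, 0.3017, 0.1976]
ee_rot: [[0.996, 0.089, -0.001], [0.089, -0.996, 0.0], [-0.001, -0.0, -1.0]]
ft_force: [-0.4, -0.2, -2.1]
grip_width: 0.0096
gripper_force: 30.0
```

arm_command(plan=[[0,0,0,0,0,0,-1],[0,0,0,0,0,0,-1],[0,0,0,0,0,0,-1]])

```text
t: 17.3
position: [0.5122, 0.2976, 0.1986]
ee_rot: [[0.996, 0.087, -0.001], [0.087, -0.996, -0.002], [-0.001, 0.001, -1.0]]
ft_force: [-0.4, 0.2, -1.4]
grip_width: 0.0098
gripper_force: 30.0
```

Run:
```python
from h import *
d=cam('wrist');s=d['s'];print(s['position'],s['ft_force'],s['joint_positions'])
print([np.round(wproj(d,(x,y,.025)),0) for x,y in ((.6215,.24),(.4795,.235),(.55,.302))])
a=d['color'].copy();d['color']=a
t=cam('top'); im=np.hstack([a,t['color'][:,:]])[:,:,::-1]
cv2.imwrite('pics/p1.png',cv2.resize(im,(800,300),interpolation=cv2.INTER_AREA))
```

```text
[0.51220285 0.29756391 0.19860509] [-0.36469749  0.18012331 -1.42503139] [ 2.90683052e+01  2.03613384e+01  8.83224906e+01 -4.84307884e-02
  7.14182337e+01  1.14076671e+02]
[array([313.,  93.]), array([303., 210.]), array([254., 148.])]
```

View pics/p1.png

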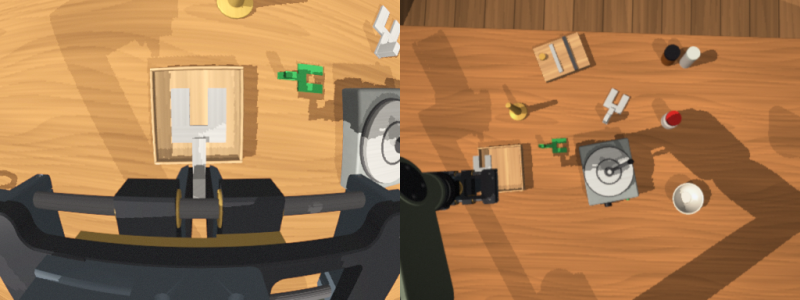

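The keeper hangs level over the tray, whose corners (243,67) and (241,163) agree with prediction. I lower it.

arm_command(plan=[[0,0,20,0,0,0,-1],[0,0,50,0,0,0,-1],[0,0,80,0,0,0,-1],[0,0,105,0,0,0,-1],[0,0,120,0,0,0,-1]])

```text
t: 17.82
position: [0.5111, 0.2969, 0.0765]
ee_rot: [[0.996, 0.086, -0.004], [0.086, -0.996, -0.002], [-0.004, 0.002, -1.0]]
ft_force: [-0.5, -0.1, -1.1]
grip_width: 0.0096
gripper_force: 30.0
```

arm_command(plan=[[0,0,8,0,0,0,-1],[0,0,16,0,0,0,-1],[0,0,24,0,0,0,-1],[0,0,31,0,0,0,-1],[0,0,35,0,0,0,-1]])

```text
t: 18.23
position: [0.5129, 0.299, 0.0439]
ee_rot: [[0.996, 0.088, 0.001], [0.088, -0.996, 0.0], [0.001, -0.0, -1.0]]
ft_force: [0.2, 0.3, -2.1]
grip_width: 0.0094
gripper_force: 30.0
```

arm_command(plan=[[0,0,0,0,0,0,-1],[0,0,0,0,0,0,-1],[0,0,0,0,0,0,-1]])

```text
t: 18.48
position: [0.5131, 0.2994, 0.0446]
ee_rot: [[0.996, 0.088, 0.001], [0.088, -0.996, 0.001], [0.001, -0.0, -1.0]]
ft_force: [-0.3, 0.1, -1.5]
grip_width: 0.0098
gripper_force: 30.0
```

arm_command(plan=[[0,0,1,0,0,0,-1],[0,0,2,0,0,0,-1],[0,0,3,0,0,0,-1],[0,0,4.5,0,0,0,-1],[0,0,5.5,0,0,0,-1]])

```text
t: 18.9
position: [0.5127, 0.299, 0.0384]
ee_rot: [[0.996, 0.088, 0.0], [0.088, -0.996, -0.0], [0.0, 0.0, -1.0]]
ft_force: [0.0, 0.3, -0.3]
grip_width: 0.0095
gripper_force: 30.0
```

arm_command(plan=[[0,0,1,0,0,0,-1],[0,0,1,0,0,0,-1]])

```text
t: 19.07
position: [0.5126, 0.299, 0.0372]
ee_rot: [[0.996, 0.088, -0.0], [0.088, -0.996, -0.0], [-0.0, 0.0, -1.0]]
ft_force: [0.4, 0.1, -1.7]
grip_width: 0.0095
gripper_force: 30.0
```

arm_command(plan=[[0,0,1,0,0,0,-1],[0,0,1,0,0,0,-1]])

```text
t: 19.23
position: [0.5127, 0.2991, 0.0367]
ee_rot: [[0.996, 0.088, 0.0], [0.088, -0.996, 0.0], [0.0, 0.0, -1.0]]
ft_force: [-0.3, -0.1, 0.3]
grip_width: 0.0093
gripper_force: 30.0
```

arm_command(plan=[[0,0,0.7,0,0,0,-1],[0,0,0.7,0,0,0,-1],[0,0,0.7,0,0,0,-1]])

```text
t: 19.48
position: [0.5126, 0.2991, 0.0365]
ee_rot: [[0.996, 0.088, 0.0], [0.088, -0.996, 0.0], [0.0, -0.0, -1.0]]
ft_force: [-2.6, -0.2, 4.9]
grip_width: 0.0092
gripper_force: 30.0
```

The plate is on the floor at 4.9 N. I release and rise.

arm_command(plan=[[0,0,0,0,0,0,-0.4],[0,0,0,0,0,0,-0.4],[0,0,0,0,0,0,-0.4],[0,0,0,0,0,0,-0.4],[0,0,0,0,0,0,-0.4]])

```text
t: 19.9
position: [0.5128, 0.2991, 0.0356]
ee_rot: [[0.996, 0.088, -0.0], [0.088, -0.996, -0.0], [-0.0, 0.0, -1.0]]
ft_force: [-0.3, -0.0, 0.4]
grip_width: 0.0275
gripper_force: 0.0
```

arm_command(plan=[[0,0,-6,0,0,0,-0.4],[0,0,-16,0,0,0,-0.4],[0,0,-36,0,0,0,-0.4],[0,0,-66,0,0,0,-0.4],[0,0,-96,0,0,0,-0.4]])

```text
t: 20.32
position: [0.5124, 0.2989, 0.1332]
ee_rot: [[0.996, 0.088, -0.001], [0.088, -0.996, -0.001], [-0.001, 0.0, -1.0]]
ft_force: [0.9, 1.4, 0.7]
grip_width: 0.0274
gripper_force: 0.0
```

arm_command(plan=[[-20,0,-20,0,0,0,-0.4],[-50,0,-40,0,0,0,-0.4],[-80,0,-60,0,0,0,-0.4],[-100,0,-70,0,0,0,-0.4],[-100,0,-70,0,0,0,-0.4]])

```text
t: 20.73
position: [0.4109, 0.2905, 0.2057]
ee_rot: [[0.996, 0.089, 0.004], [0.089, -0.996, 0.003], [0.004, -0.003, -1.0]]
ft_force: [0.7, 0.4, -0.4]
grip_width: 0.0273
gripper_force: 0.0
```

Run:
```python
from h import *
d=cam('wrist');s=d['s'];print(s['t'],s['position'],s['ft_force'],s['grip_width'])
a=d['color']
t=cam('scene'); im=np.hstack([a,t['color'][:,:]])[:,:,::-1]
cv2.imwrite('pics/p2.png',cv2.resize(im,(800,300),interpolation=cv2.INTER_AREA))
v,u=np.indices(d['depth'].shape)
x,y=u-d['cx'],v-d['cy'];r=np.hypot(x,y);th=r/d['f'];z=d['depth'].astype(float)
c=np.stack([x/r*np.tan(th)*z,y/r*np.tan(th)*z,z],-1)
M=np.array(d['mount']);W=(c@M[:3,:3].T+M[:3,3])@np.array(s['ee_rot']).T+np.array(s['position'])
def rep(n,m):
    q=W[m]
    if len(q)<4: print(n,len(q));return
    mr=cv2.minAreaRect((q[:,:2]*1000).astype(np.float32)); print(n,len(q),q.mean(0).round(4),np.round(mr[0],1),np.round(mr[1],1),round(mr[2],1),np.percentile(q[:,2],[5,50,95]).round(4))
X,Y,Z=np.moveaxis(W,-1,0)
sat=d['color'].max(-1).astype(int)-d['color'].min(-1)
T=(X>.48)&(X<.62)&(Y>.235)&(Y<.37)
rep('tab',T&(Z>.04)&(Z<.06)); rep('grey',T&(sat<40)&(Z<.016))
rep('wood',T&(sat>60)&(Z<.012)); rep('rim',(X>.4)&(X<.7)&(Y>.2)&(Y<.42)&(Z>.019)&(Z<.03))
rep('post',(X>.5)&(X<.62)&(Y<-.08)&(Y>-.14)&(Z>.125)&(Z<.16))
```

```text
20.7333 [0.41085783 0.29051921 0.2057338 ] [ 0.71878969  0.35388619 -0.43322293] 0.027287918177031065
tab 165 [0.5124 0.2999 0.046 ] [512.5 299.9] [18.   9.9] 5.2 [0.0442 0.0461 0.0474]
grey 1259 [0.5597 0.3047 0.0075] [546.6 303. ] [84.7 48.8] 5.4 [0.0056 0.0074 0.0104]
wood 9416 [0.5475 0.303  0.0025] [550.  302.5] [140.  134.9] 0.1 [0.001  0.0024 0.0039]
rim 1648 [0.5497 0.3035 0.0228] [549.5 304.4] [150.7 140.8] 6.2 [0.0202 0.0229 0.0245]
post 0
```

View pics/p2.png

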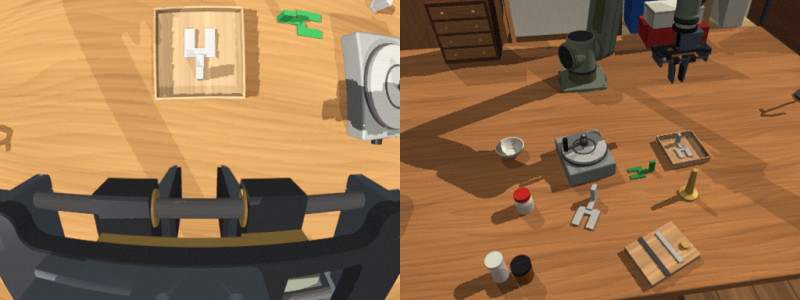

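The plate lies flat in the tray, with its origin about 15 mm from the centre. The nut has not been touched since the stop and the bystanders are in place. I hand in.

```bash
python3 -c "
from cell import bot
print(bot.job_done())"
```

```text
the job is handed in; nothing more can be done
None
```

I pushed the lever nut clockwise to its stop, drew the keeper plate out by its tab and laid it flat in the tray. The job is handed in at about 21 s; no verdict was returned.

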